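# Bridge the waveguide test fixture with the section of the right length

### The job

Of the three look-alike waveguide sections lying on the bench, only one has the right length to bridge the gap in the blue and aluminium test fixture: the short one would stay loose and the long one does not go in. Slide the right one along the bench, without lifting it off, squarely into the gap until it is against the blue back stop; then push the sliding port by its red handle until it closes on the section, with no gap left at either end. Leave the other two sections where they lie, and let go of everything.

Things in the scene. Friction and masses are not known exactly. Their poses are not given: they have to be found in the camera images.
- section_105: Short waveguide section: copper tube with a brass flange at each end, 105 mm long over the flanges, lying flat, about 0.5 kg. Origin: centre of its underside, on the bench; own y along the tube, z up. Flanges 84 mm wide (own x), 56 mm high, 10 mm thick. Tube 60 mm wide, 11 to 45 mm above the bench, so the flanges stand 12 mm proud of each side of it.
- section_120: Middle waveguide section, 120 mm long over the flanges with 100 mm of bare tube between them; same cross-section, look, mass, origin and axes as the short one. Its length is the one that matches the fixture.
- section_135: Long waveguide section, 135 mm long over the flanges; same cross-section, look, mass, origin and axes as the short one.
- fixture: Test fixture fixed on the bench. Origin on the bench, where the underside centre of the seated right section belongs; own x away from the robot to the back stop, y to the left along the gap, z up. The gap, 84 mm deep, is open above and towards the robot (mouth at x = -42 mm); its floor is the bench. An 8 mm high black slideway lies right of it, x -48 to 48, y -162 to -72 mm.
- fixed_face (a point): Centre of the face of the fixed port, the gap's left wall: 60 mm along the fixture's +y from its origin, 28 mm up. The port is an aluminium block 84 mm wide along the fixture's x, 56 mm high, 35 mm thick; behind it a copper stub with a brass connector, 63 mm high at most, reaches 85 mm outward from this face.
- stop_face (a point): Middle of the face of the blue back stop, a bar 46 mm high: 42 mm along the fixture's +x from its origin, 23 mm up. A section is home when the far edges of both its flanges touch this face.
- port (a joint): Sliding port, the gap's right wall, in m: 0 = fully open (gap 130 mm); it grows as the port slides along the fixture's +y and narrows the gap by as much, to its stop at 0.016 (114 mm gap, still too wide for the short section). 0.010 = closed on the 120 mm section. Starts within 3 mm of open, slides stiffly (about 4 N), stays where it is left.
- port_handle (a point): Centre of the red upright handle plate on top of the sliding port, 80 mm above the bench: 50 mm wide along the fixture's x, 12 mm thick along its y, top at 102 mm. Below it the port's aluminium block, 84 by 30 mm, top at 56 mm, centred under the handle; a copper stub 43 mm high reaches 39 mm from the handle's centre to the outer (-y) side.
Mind the look-alikes: they are no part of the job. What is shaped like the section_120 but pink is not meant.

How it is judged:
By the outcome, as a careful person would: the job done as asked, in the order asked, and still so for the second after the job is handed in, with the robot touching nothing.
It also fails if it takes over 72 s, if anything falls off the work surface, if the arm or the gripper's body presses on something with over 40 N, if the wrist force passes 120 N, or if a joint passes its speed limit or range.

### The arm

A 7-joint arm with a two-finger parallel gripper is mounted at the origin on the work surface. World frame = base frame: x ahead of the robot, y to its left, z up, the work surface at z = 0. Lengths are in m, angles in rad, forces in N, time in s.
With the tool pointing down it reaches from about 0.4 to 0.85 m from the base axis. Payload 10.4 kg.
Tool frame: the origin (TCP) lies midway between the tips of the shut fingers; the grasp point (between the pads) lies manip.grip_depth behind it (manip.grip_depth is the distance from the TCP to the grasp point, in m); z points along the fingers, x is the direction in which the jaws open and shut, and the axes are right-handed (so a half turn about z gives the same grasp; the last joint's range is limited). The gripper opens to 85 mm and grips with 20 to 120 N. Pads are 22 mm wide; open, the fingers measure 114 mm over their backs; the gripper's body (76 mm by 85 mm) begins 54 mm behind the grasp point. The pads swing forward as they close: fully open they stand 13 mm farther back than shut.
Start: joints at [1.199, 0.332, -0.065, 1.46, 0.022, 1.35, -0.088], TCP at [0.214, -0.587, 0.231] pointing down, gripper open.
Joint ranges: [-2.6, 2.6], [-0.5, 2.12], [-1.47, 1.34], [0.16, 2.42], [-1.27, 4.41], [0.06, 2.06], [-2.6, 2.6]. Speed limits (rad/s): [2.22, 2.22, 2.79, 2.79, 3.14, 3.14, 3.14].

### API

Orientations are given as a unit quaternion [x, y, z, w].
In Python, from workcell import manip gives the robot as it stands. The module is installed in compiled form; this text tells all that it offers.
- The arm moves only by the tool send_rows, never from a script. Its argument "steps" is a list of rows, each a list of 2 entries, a list of its own where there are three numbers: the shift along the tool's x, y, z in m, then the turn about the tool's z in rad. In form: [[[x, y, z], spin], ...]. A call has exactly 8 rows; each row is the pose to reach, as a shift and turn from the pose commanded when the call began, along the tool's axes at that moment; what a row does not reach only later rows make up. A row lasts 1/8 s, in which the tool goes at most 62.5 mm and 10.7 degrees, less where a joint would pass 70% of its speed; a pose out of reach is approached as far as the arm can. A call with a gripper value outside its range is refused whole. "hand" is the opening, from 0 (shut) to 1 (fully open), set as the call begins (left out, the last holds). The fingers move at their own pace and stop on an object; "force" is the grip in N (left out, the last holds). Time passes only in rows, so rows that repeat a pose let the fingers close, or fill a call up. It gives the time, the measured TCP pose, the force and the opening at its end, in the units of the state.
- manip.get_obs(): the state, without advancing time (a new reading comes with each control period).
- manip.camera(name): name is "scene" or "side" or "wrist"; returns (picture, depth): 400x640x3 uint8, red, green, blue; 400x640 float32, m along the optical axis (not along the pixel's ray), 0 where there is no reading.
- manip.camera_info(name): a dict with "intrinsics" (3x3 intrinsics, pixels), "pose" (4x4, takes a point from camera to world coordinates); the wrist camera has in their place "T_tool_cam" (4x4, takes a point from camera to tool coordinates, whose origin is the TCP and whose axes are the tool frame's). Camera axes: x right, y up, looking along -z (the intrinsics and any distortion apply to the point x, -y, -z); pixel columns grow to the right and rows downward; lengths in m; the calibration is good to about 2 mm. The wrist camera is an equidistant fisheye: a pixel r from the principal point sees the ray r / f radians off the axis. A picture is of the moment at which its call begins: read the wrist's pose just before it. camera_info takes no time and is no camera call.
- manip.hand_in(): hands the job in, once; it reports no verdict.
The state is a dict: "clock": time; "joint_pos": joint angles; "joint_velocities": joint speeds; "tau": joint torques, N m; "position": TCP position; "ee_rot": TCP orientation; "ft_force": force on the tool from outside, world axes, zero at the start; "torque": the same for the moment, N m; "grip_width": opening from 0.0 (shut) to 1.0 (fully open).
Only numpy, scipy, OpenCV 4.12 (cv2) and the standard library are available. Lean on these libraries where they do the work, as an engineer would, in place of code of your own. Each camera call takes 0.05 s, during which the arm holds its last target.

## Working session

There is one attempt and no reset: what is moved stays moved. The work goes in short steps, Python scripts to look and compute and a tool call to move; the robot and the scene stay as the last step left them, time stands still between calls to the robot, and variables do not carry over. Pictures are saved under pics/ and viewed, and the job is handed in when it is done.

Besides the shell and the picture viewer there is one more tool, called after ">>>" as name([rows], argument=value, ...), one row to a line, values as JSON. send_rows: Moves the arm, as the interface text tells. Its arguments: {"type":"object","properties":{"steps":{"type":"array"},"hand":{"type":"number"},"force":{"type":"number"}},"required":["steps"]}

```bash
mkdir -p pics; cat > h.py <<'E'
import numpy as np, cv2
from workcell import manip
def snap(n,tag):
    p,d=manip.camera(n); cv2.imwrite(f'pics/{tag}.png',p[:,:,::-1]); np.savez(f'{tag}.npz',p=p,d=d); return p,d
def pts(n,d):
    i=manip.camera_info(n);K=np.array(i['intrinsics']);T=np.array(i['pose'])
    v,u=np.mgrid[0:d.shape[0],0:d.shape[1]]
    c=np.stack([(u-K[0,2])/K[0,0]*d,-(v-K[1,2])/K[1,1]*d,-d],-1)
    return c@T[:3,:3].T+T[:3,3]
E
python3 - <<'E'
from h import *
o=manip.get_obs(); print(o)
for n in ['scene','side','wrist']:
    snap(n,n+'0'); print(n,manip.camera_info(n))
print(manip.grip_depth)
E
```

```text
{'clock': 0.0, 'joint_pos': array([ 1.19939127,  0.33288709, -0.06473975,  1.46097755,  0.02159996,
        1.3499277 , -0.0884558 ]), 'joint_velocities': array([ 0.00049167,  0.00021929,  0.00096645,  0.00015116, -0.00147237,
       -0.00173891, -0.00047611]), 'tau': array([-1.17652944e-03, -6.25441074e+01,  4.83837223e-02, -3.91604984e+01,
        1.61390734e-02,  9.88706772e-03,  9.76275572e-06]), 'position': array([ 0.21348716, -0.58697923,  0.23048925]), 'ee_rot': array([ 8.19106709e-01, -5.73640683e-01, -6.32358168e-04, -4.06836394e-04]), 'ft_force': array([-0.12177882, -0.17503768,  0.05005788]), 'torque': array([-0.03093349,  0.04007628,  0.03326881]), 'grip_width': 1.004836724817032}
scene {'intrinsics': array([[392.6542246 ,   0.        , 322.78424922],
       [  0.        , 392.6542246 , 196.87340418],
       [  0.        ,   0.        ,   1.        ]]), 'pose': array([[ 0.2811309 , -0.62913629,  0.72467437,  1.18527722],
       [ 0.95958752,  0.19415294, -0.20370672, -0.17992055],
       [-0.01253837,  0.75265674,  0.65829372,  0.69745463],
       [ 0.        ,  0.       
[... 299 characters left out ...]
.44689988,  0.48105914,  0.39178156],
       [ 0.01756725,  0.71864358,  0.69515667,  0.66411117],
       [ 0.        ,  0.        ,  0.        ,  1.        ]])}
wrist {'intrinsics': array([[309.70691629,   0.        , 324.28623305],
       [  0.        , 309.70691629, 203.17158517],
       [  0.        ,   0.        ,   1.        ]]), 'T_tool_cam': array([[ 9.99999504e-01,  8.69266921e-04,  4.86595752e-04,
         2.35460838e-04],
       [ 9.72905396e-04, -9.57187405e-01, -2.89467313e-01,
        -7.13288870e-02],
       [ 2.14138965e-04,  2.89467643e-01, -9.57187776e-01,
        -1.43337458e-01],
       [ 0.00000000e+00,  0.00000000e+00,  0.00000000e+00,
         1.00000000e+00]])}
0.0187
```

View pics/scene0.png

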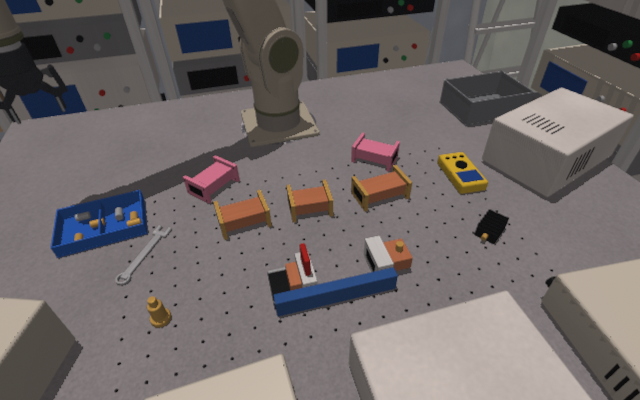

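View pics/side0.png

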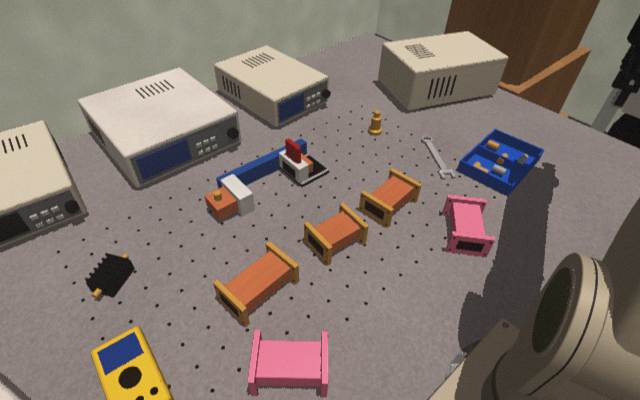

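View pics/wrist0.png

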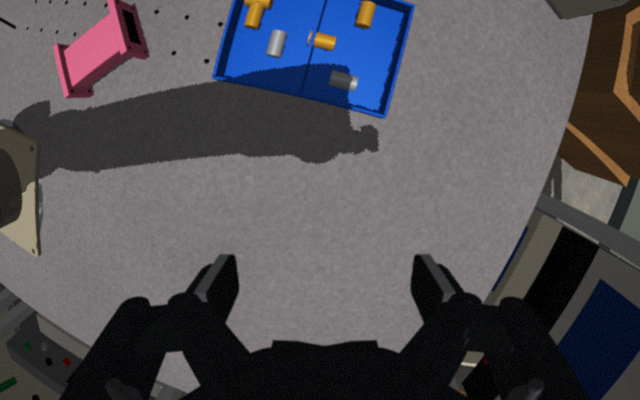

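Scene view: copper sections at (243,215), (310,202) and (382,188). Pink decoys are at (212,178) and (376,152), and the fixture is around (335,285) with its red handle at (305,262). Side view: the sections are at (390,197), (336,233) and (257,283). Next I'll measure their lengths.

```bash
cat > m.py <<'E'
from h import *
import sys
def meas(n,tag):
    z=np.load(tag+'.npz');p,d=z['p'],z['d'];P=pts(n,d)
    hsv=cv2.cvtColor(p,cv2.COLOR_RGB2HSV);H,S,V=[hsv[...,i].astype(int) for i in range(3)]
    ok=(d>0)&(P[...,0]>.1)&(P[...,0]<1)&(abs(P[...,1])<.6)&(P[...,2]>.006)&(P[...,2]<.12)
    m=ok&(S>110)&(H<26)&(H>4)
    nn,lab,st,ce=cv2.connectedComponentsWithStats(m.astype(np.uint8))
    print(n)
    for i in range(1,nn):
        if st[i,4]<120: continue
        q=P[lab==i]; t=q[q[:,2]>.047]
        a=np.median(q[:,:2],0)
        if len(t)<15: print('lowobj',ce[i],a,q[:,2].max());continue
        r=cv2.minAreaRect((t[:,:2]*1000).astype(np.float32))
        print('px',ce[i].round(),'n',st[i,4],'top rect c',np.round(r[0],1),'size',np.round(r[1],1),'ang',round(r[2],2),'zmax',np.percentile(q[:,2],98).round(4))
    b=ok&(H>100)&(H<125)&(S>120)
    r=ok&((H<5)|(H>174))&(S>150)
    w=ok&(S<50)&(V>130)
    for nm,mm,lo in (('blue',b,.04),('red',r,.098),('alu',w,.052)):
        nn,lab,st,ce=cv2.connectedComponentsWithStats(mm.astype(np.uint8))
        for i in range(1,nn):
            if st[i,4]<60: continue
            q=P[lab==i];t=q[q[:,2]>lo]
            if len(t)<8: continue
            rr=cv2.minAreaRect((t[:,:2]*1000).astype(np.float32))
            print(nm,ce[i].round(),st[i,4],np.round(rr[0],1),np.round(rr[1],1),round(rr[2],2),'z',np.percentile(q[:,2],[50,98]).round(4))
if __name__=='__main__':
    meas('scene','scene0');meas('side','side0')
E
python3 m.py
```

```text
scene
lowobj [460.14225501 171.71654373] [0.45166463 0.41704608] 0.0397288780723255
px [382. 187.] n 1362 top rect c [455.5 183.9] size [ 86.2 136.3] ang 5.52 zmax 0.0568
px [310. 200.] n 1100 top rect c [452.  -10.3] size [104.8  81.7] ang 85.6 zmax 0.0571
px [243. 213.] n 1348 top rect c [ 451.6 -181.4] size [ 82.5 119. ] ang 6.01 zmax 0.0572
px [399. 254.] n 546 top rect c [687.5 123.5] size [41.4 32.6] ang 3.0 zmax 0.0631
lowobj [292.95950156 275.74143302] [ 0.68330438 -0.10531537] 0.04575721472340366
px [157. 312.] n 462 top rect c [ 680.5 -376.7] size [20.8 26.1] ang 30.49 zmax 0.0688
blue [334. 291.] 2480 [732.3 -28.3] [252.8  25.1] 88.65 z [0.0422 0.0478]
red [305. 259.] 187 [678.8 -78.2] [10.6 47.3] 87.65 z [0.0994 0.1033]
alu [379. 251.] 477 [680.1  83.5] [34.3 86. ] 89.3 z [0.0558 0.058 ]
alu [305. 271.] 251 [677.2 -77.3] [30.1 83.1] 88.32 z [0.056  0.0584]
alu [609. 295.] 4272 [938.2 448.9] [183.5 136.4] 85.72 z [0.0977 0.0998]
alu [448. 347.] 13860 [935.8  99. ] [128.4 299. ] 0.0 z [0.1078 0.1099]
alu [239. 384.] 3679 [ 910.1 -265.9] [ 76.4 211. ] 2.7 z [0.0979 0.1001]
s
[... 461 characters left out ...]
3.79769674] [0.43454216 0.42824472] 0.038905433030925085
blue [302. 145.] 75 [ 725.8 -138.6] [24.6 18.8] 5.29 z [0.0426 0.0457]
blue [256. 167.] 766 [730.5   5.9] [195.8  25.4] 88.39 z [0.0421 0.0464]
blue [161. 167.] 64 [864.9 179. ] [35.9  6. ] 87.45 z [0.0395 0.0608]
red [293. 150.] 240 [674.4 -73.2] [11.4 49.4] 87.61 z [0.0866 0.1014]
alu [286.  81.] 1510 [ 936.3 -260. ] [135.1 211.1] 2.47 z [0.096  0.0982]
alu [167. 124.] 3720 [933.4 102.6] [297.3 133. ] 89.96 z [0.1062 0.1084]
alu [294. 161.] 146 [675.  -72.6] [27.7 84.7] 89.56 z [0.0543 0.056 ]
alu [ 32. 180.] 2497 [935.1 427. ] [130.4 140.3] 85.37 z [0.0965 0.0987]
alu [236. 187.] 402 [678.8  87.9] [35.  84.3] 89.89 z [0.0544 0.0564]
```

List of candidates (scene pixels):
- (243,213): about 120 mm long
- (310,200): about 105 mm long
- (382,187): about 136 mm long
- (212,178) and (376,152): pink, not meant

I choose (243,213), which sits at about (0.450, -0.179) with yaw near +6°. I'll crop that one close up and refine the fixture line.

```bash
python3 - <<'E'
from h import *
a=cv2.imread('pics/scene0.png')[150:320,180:440]; b=cv2.imread('pics/side0.png')[130:330,200:440]
a=cv2.resize(a,(780,510));cv2.imwrite('pics/crop1.png',a)
for n in ['scene','side']:
    z=np.load(n+'0.npz');p,d=z['p'],z['d'];P=pts(n,d)
    hsv=cv2.cvtColor(p,cv2.COLOR_RGB2HSV).astype(int);H,S=hsv[...,0],hsv[...,1]
    m=(H>100)&(H<125)&(S>120)&(P[...,0]>.68)&(P[...,0]<.78)&(abs(P[...,1]+.03)<.15)&(d>0)
    q=P[m&(P[...,2]>.038)]
    # near edge of top per y-bin
    L=[];F=[]
    for y in np.arange(-.15,.11,.01):
        s=q[(abs(q[:,1]-y)<.005)]
        if len(s)>4: L.append((y,s[:,0].min()));F.append((y,s[:,0].max()))
    for E in (L,F):
        E=np.array(E);c=np.polyfit(E[:,0],E[:,1],1);r=E[:,1]-np.polyval(c,E[:,0]);k=abs(r)<.004
        c=np.polyfit(E[k,0],E[k,1],1);print(n,'x(y)',c,'yaw',-np.degrees(np.arctan(c[0])),r[k].std(), 'y range',q[:,1].min(),q[:,1].max())
E
```

```text
scene x(y) [0.03152678 0.72270045] yaw -1.8057532642192171 0.001029550993712157 y range -0.1545179506445693 0.09792907426327654
scene x(y) [0.02271367 0.74489058] yaw -1.3011736245588013 0.0003874072280336241 y range -0.1545179506445693 0.09792907426327654
side x(y) [0.03446527 0.71881088] yaw -1.9739330807455213 0.0008668265562419524 y range -0.14831438388982765 0.10392359036938204
side x(y) [0.02785649 0.74066069] yaw -1.5956467563658074 0.0011367447611342007 y range -0.14831438388982765 0.10392359036938204
```

View pics/crop1.png

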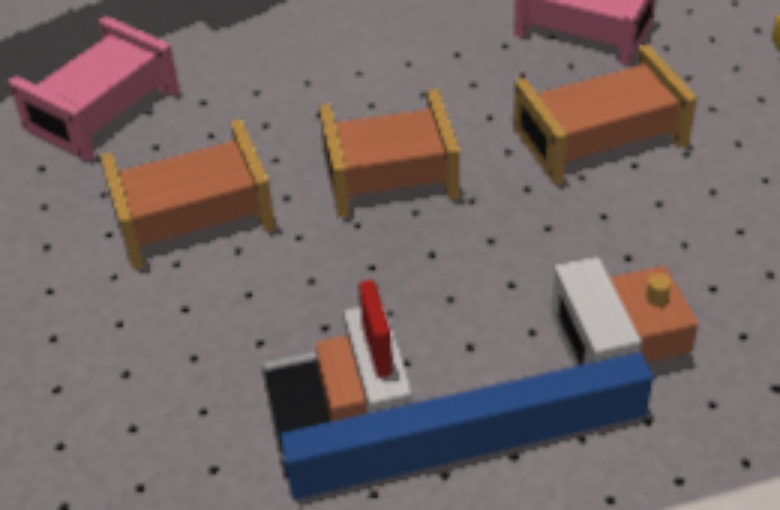

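>>> send_rows([
  [[-0.038, -0.045, 0], -0.166],
  [[-0.076, -0.09, 0], -0.332],
  [[-0.114, -0.135, 0], -0.498],
  [[-0.151, -0.181, 0], -0.663],
  [[-0.189, -0.226, 0], -0.829],
  [[-0.227, -0.271, 0], -0.995],
  [[-0.265, -0.316, 0], -1.16],
  [[-0.303, -0.361, 0], -1.326],
], hand=1, force=40)

```text
clock: 1.15
position: [0.4499, -0.1775, 0.2314]
ee_rot: [0.999, 0.055, 0.0, 0.0]
ft_force: [0.4, -0.6, -0.5]
grip_width: 1.002
```

The crop shows the chosen section at crop pixel (185,195), clearly longer than the one at (390,150) and shorter than the one at (600,115). Next, a look through the wrist camera from above it.

```bash
cat >> h.py <<'E'
from scipy.spatial.transform import Rotation as R
def wpts(d,o):
    i=manip.camera_info('wrist');K=np.array(i['intrinsics']);T=np.array(i['T_tool_cam'])
    v,u=np.mgrid[0:d.shape[0],0:d.shape[1]]
    a,b=(u-K[0,2])/K[0,0],(v-K[1,2])/K[1,1]; r=np.hypot(a,b)+1e-9
    k=np.tan(np.minimum(r,1.4))/r
    c=np.stack([a*k*d,-b*k*d,-d],-1)
    W=np.eye(4);W[:3,:3]=R.from_quat(o['ee_rot']).as_matrix();W[:3,3]=o['position']
    T=W@T
    return c@T[:3,:3].T+T[:3,3]
def yawx(o):
    m=R.from_quat(o['ee_rot']).as_matrix(); return np.degrees(np.arctan2(m[1,0],m[0,0])),m
def wlook(tag):
    o=manip.get_obs();p,d=snap('wrist',tag);return o,p,d,wpts(d,o)
def copper(p,P):
    hsv=cv2.cvtColor(p,cv2.COLOR_RGB2HSV).astype(int);H,S=hsv[...,0],hsv[...,1]
    return (S>110)&(H<26)&(H>4)&(P[...,2]>.005)&(P[...,2]<.12)
E
python3 - <<'E'
from h import *
o,p,d,P=wlook('w1'); print(yawx(o)[0],o['position'])
m=copper(p,P)
nn,lab,st,ce=cv2.connectedComponentsWithStats(m.astype(np.uint8))
for i in range(1,nn):
    if st[i,4]<300: continue
    q=P[lab==i];t=q[(q[:,2]>.05)&(q[:,2]<.065)]
    if len(t)<30: continue
    r=cv2.minAreaRect((t[:,:2]*1000).astype(np.float32));print(ce[i],st[i,4],r,np.percentile(q[:,2],98))
E
```

```text
6.257510700088019 [ 0.44985849 -0.1775283   0.23136647]
[339.13867845  38.8493266 ] 4752 ((442.5573425292969, -56.6241340637207), (10.52626895904541, 83.49517059326172), 85.37371826171875) 0.05765870825763081
[322.65001509 181.73785089] 6626 ((445.9447021484375, -180.45932006835938), (83.32164001464844, 120.6761474609375), 5.274478435516357) 0.05765828416278998
```

View pics/w1.png

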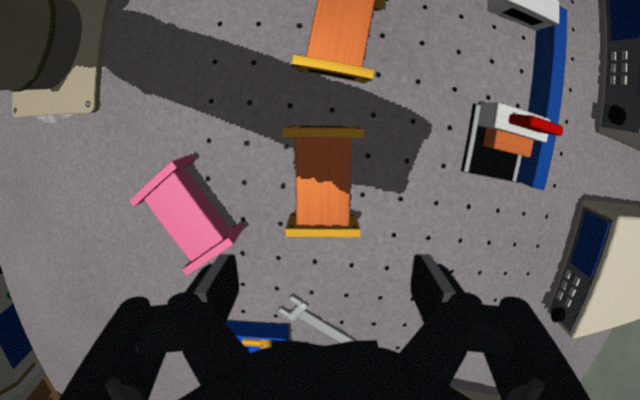

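>>> send_rows([
  [[-0.001, 0.002, 0.04], 0.008],
  [[-0.001, 0.002, 0.085], 0.008],
  [[-0.001, 0.002, 0.13], 0.008],
  [[-0.001, 0.002, 0.17], 0.008],
  [[-0.001, 0.002, 0.195], 0.008],
  [[-0.001, 0.002, 0.21], 0.008],
  [[-0.001, 0.002, 0.218], 0.008],
  [[-0.001, 0.002, 0.218], 0.008],
], hand=1)

```text
clock: 2.2
position: [0.4487, -0.1814, 0.0135]
ee_rot: [0.999, 0.048, 0.0, 0.0]
ft_force: [0.1, -0.3, 0.3]
grip_width: 0.997
```

>>> send_rows([
  [[0, 0, 0], 0],
  [[0, 0, 0], 0],
  [[0, 0, 0], 0],
  [[0, 0, 0], 0],
  [[0, 0, 0], 0],
  [[0, 0, 0], 0],
  [[0, 0, 0], 0],
  [[0, 0, 0], 0],
], hand=0.5, force=30)

```text
clock: 3.2
position: [0.4491, -0.1817, 0.0142]
ee_rot: [0.999, 0.048, 0.001, 0.0]
ft_force: [-2.3, -0.5, 5.5]
grip_width: 0.697
```

>>> send_rows([
  [[0.01, 0.001, 0], 0.01],
  [[0.026, 0.0025, 0], 0.03],
  [[0.042, 0.004, 0], 0.05],
  [[0.058, 0.0055, 0], 0.07],
  [[0.074, 0.007, 0], 0.09],
  [[0.09, 0.0085, 0], 0.11],
  [[0.102, 0.01, 0], 0.12],
  [[0.1085, 0.0104, 0], 0.126],
])

```text
clock: 4.2
position: [0.5567, -0.182, 0.0142]
ee_rot: [1.0, -0.015, -0.001, 0.001]
ft_force: [-12.2, 0.7, 14.8]
grip_width: 0.698
```

>>> send_rows([
  [[-0.0003, -0.008, 0], 0],
  [[-0.0006, -0.02, 0], 0],
  [[-0.001, -0.033, 0], 0],
  [[-0.0014, -0.046, 0], 0],
  [[-0.0018, -0.059, 0], 0],
  [[-0.0022, -0.072, 0], 0],
  [[-0.0026, -0.085, 0], 0],
  [[-0.003, -0.098, 0], 0],
])

```text
clock: 5.2
position: [0.5581, -0.0845, 0.0142]
ee_rot: [1.0, -0.016, 0.001, 0.001]
ft_force: [-0.7, -4.9, 5.5]
grip_width: 0.701
```

>>> send_rows([
  [[-0.0004, -0.013, 0], 0],
  [[-0.0008, -0.026, 0], 0],
  [[-0.0012, -0.04, 0], 0],
  [[-0.0016, -0.054, 0], 0],
  [[-0.002, -0.068, 0], 0],
  [[-0.0024, -0.08, 0], 0],
  [[-0.0027, -0.088, 0], 0],
  [[-0.0027, -0.091, 0], 0],
])

```text
clock: 6.2
position: [0.5581, 0.0068, 0.0142]
ee_rot: [1.0, -0.015, 0.001, 0.001]
ft_force: [0.4, -6.8, 6.7]
grip_width: 0.696
```

```bash
python3 - <<'E'
from h import *
o,p,d,P=wlook('w2'); print(yawx(o)[0],o['position'],o['ft_force'],o['grip_width'])
snap('scene','scene2');snap('side','side2')
np.save('P2.npy',P)
import m
m.meas('scene','scene2');m.meas('side','side2')
E
```

```text
-1.739906621250816 [0.55814204 0.00675531 0.01420104] [ 0.38941905 -6.82272915  6.73425339] 0.6961687952039544
scene
lowobj [460.07781283 171.78548896] [0.45324951 0.41661115] 0.039520652492321506
px [382. 187.] n 1361 top rect c [455.7 183.3] size [ 84.  134.9] ang 6.02 zmax 0.057
px [307. 216.] n 1296 top rect c [521.3 -33.4] size [228.1  61.6] ang 0.76 zmax 0.0574
px [348. 226.] n 484 top rect c [561.4  55.4] size [21.8 82.6] ang 87.74 zmax 0.0573
px [399. 254.] n 549 top rect c [690.4 125.3] size [36.4 39.2] ang 82.89 zmax 0.0634
lowobj [292.92834891 275.71962617] [ 0.68350111 -0.10559413] 0.04595815429320982
px [157. 312.] n 461 top rect c [ 680.6 -376.7] size [22.7 26. ] ang 28.17 zmax 0.0687
blue [334. 291.] 2474 [732.9 -27.3] [254.1  24.8] 88.46 z [0.0422 0.0478]
red [305. 259.] 188 [679.2 -78.1] [11.2 45.8] 87.44 z [0.0994 0.103 ]
alu [378. 251.] 482 [679.4  83.6] [34.7 87.5] 89.16 z [0.0558 0.058 ]
alu [305. 271.] 260 [676.3 -77.4] [29.8 84.6] 88.82 z [0.0558 0.0585]
alu [608. 295.] 4283 [937.9 448.6] [182.9 136.6] 85.77 z [0.0976 0.0998]
alu [449. 347.] 13866 [935.1  98.3]
[... 367 characters left out ...]
081
px [285. 213.] n 989 top rect c [560.5  56. ] size [81.6 51.5] ang 14.06 zmax 0.0555
px [336. 232.] n 1867 top rect c [448.   -5.4] size [105.7  85.7] ang 85.61 zmax 0.0555
px [258. 282.] n 2959 top rect c [453.6 188.5] size [ 85.7 136.1] ang 5.64 zmax 0.0556
lowobj [133.13061852 373.8002305 ] [0.43453827 0.42833583] 0.039445267157464214
blue [254. 168.] 736 [721.8  29.9] [135.5 138. ] 51.98 z [0.0415 0.0461]
alu [252.  85.] 63 [ 971. -158.] [23.3 71.1] 66.88 z [0.0958 0.0981]
alu [167. 124.] 3759 [933.5 102.6] [298.6 132.9] 90.0 z [0.1062 0.1083]
alu [ 32. 180.] 2552 [935.2 427. ] [131.1 141. ] 84.73 z [0.0965 0.0987]
alu [236. 186.] 405 [677.4  88.3] [35.2 83.7] 88.41 z [0.0542 0.0563]
```

View pics/w2.png

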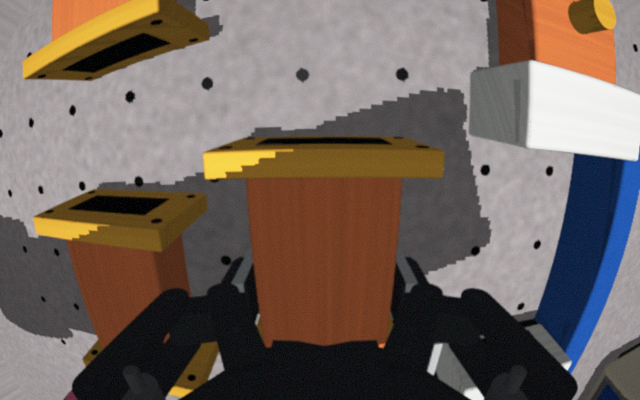

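View pics/scene2.png

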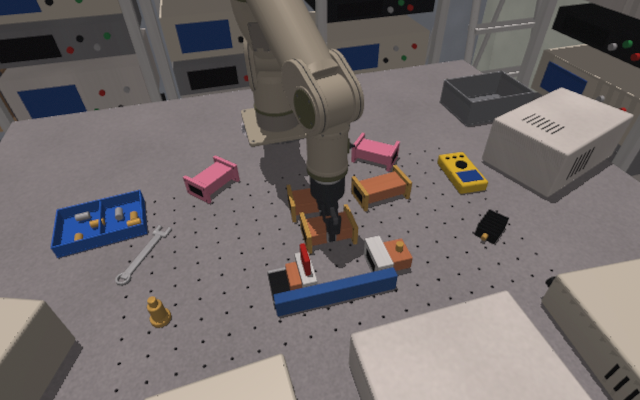

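View pics/side2.png

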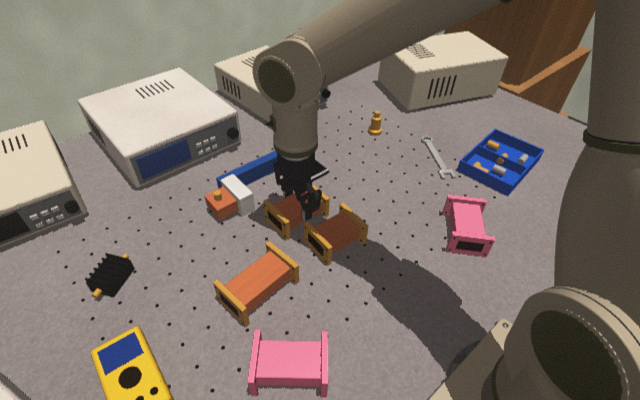

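Wrist view: the held section's left flange is at (323,162), the fixed port block at (550,105). The section stands square, short of the mouth. I'll measure the lateral clearance in each camera, fixture frame.

```bash
cat > rel.py <<'E'
from h import *
import sys
def rel(tag,P,p,yaw=-1.7,o=(.6785,.008),flx=(-.02,.02)):
    c,s=np.cos(np.radians(yaw)),np.sin(np.radians(yaw))
    hsv=cv2.cvtColor(p,cv2.COLOR_RGB2HSV).astype(int);H,S,V=hsv[...,0],hsv[...,1],hsv[...,2]
    dx,dy=P[...,0]-o[0],P[...,1]-o[1]
    X,Y=c*dx+s*dy,-s*dx+c*dy; Z=P[...,2]
    alu=(S<50)&(V>100)&(Z>.05)&(Z<.062)&(X>-.06)&(X<.06)
    br=(S>110)&(H<28)&(H>13)&(Z>.05)&(Z<.062)&(X>-.2)&(X<.06)
    for nm,m in (('fixed',alu&(Y>.04)&(Y<.11)),('port',alu&(Y<-.05)&(Y>-.12)),('Lfl',br&(Y>.03)&(Y<.075)&(X>-.17)),('Rfl',br&(Y<-.03)&(Y>-.085)&(X>-.17))):
        k=m.sum()
        if k<20: print(tag,nm,k);continue
        r=cv2.minAreaRect((np.stack([X[m],Y[m]],-1)*1000).astype(np.float32))
        print(tag,nm,k,'X',np.percentile(X[m],[1,99]).round(4),'Y',np.percentile(Y[m],[1,5,50,95,99]).round(4),np.round(r[0]+r[1],1),round(r[2],2))
def all_(t):
    z=np.load(f'scene{t}.npz');rel('scene',pts('scene',z['d']),z['p'])
    z=np.load(f'side{t}.npz');rel('side',pts('side',z['d']),z['p'])
if __name__=='__main__':
    all_(sys.argv[1]); z=np.load(f'w{sys.argv[1]}.npz');rel('wrist',np.load(f'P{sys.argv[1]}.npy'),z['p'])
E
python3 rel.py 2; echo; python3 -c "import rel; rel.all_(0)"
```

```text
scene fixed 498 X [-0.0411  0.0414] Y [0.0586 0.0596 0.0747 0.0905 0.092 ] [-1.3 75.4 87.5 35. ] 0.86
scene port 278 X [-0.0389  0.0426] Y [-0.1007 -0.1    -0.0924 -0.0719 -0.0709] [  0.6 -85.8  85.4  30.2] 1.37
scene Lfl 115 X [-0.158  -0.0773] Y [0.0449 0.0455 0.0491 0.054  0.0547] [-118.4   49.9   82.6   10. ] 0.12
scene Rfl 128 X [-0.1598 -0.0773] Y [-0.0646 -0.0644 -0.06   -0.055  -0.0548] [-118.5  -59.8   83.8   10.5] 0.85
side fixed 421 X [-0.0453  0.0373] Y [0.063  0.0647 0.0811 0.0967 0.0979] [-4.  80.3 35.5 84.4] 89.64
side port 0
side Lfl 165 X [-0.1633 -0.0815] Y [0.0496 0.0501 0.0555 0.0599 0.0605] [-122.    55.4   11.5   83. ] 89.33
side Rfl 54 X [-0.1624 -0.103 ] Y [-0.0602 -0.0596 -0.0557 -0.0504 -0.0499] [-131.9  -55.9    9.7   61.3] 87.56
wrist fixed 9485 X [-0.046   0.0342] Y [0.0594 0.0609 0.0761 0.0916 0.0932] [-4.2 76.6 85.6 35.5] 0.63
wrist port 298 X [-0.0451  0.0383] Y [-0.083  -0.0811 -0.0732 -0.0698 -0.0694] [ -3.1 -76.4  14.7  85.3] 89.88
wrist Lfl 7363 X [-0.1631 -0.0822] Y [0.0464 0.0469 0.0517 0.056  0.0563] [-122.7   51.2   84.1   10.6] 0.29
wrist Rfl 0

scene fixed 497 X [-0.0417  0.0411] Y [0.0585 0.0597 0.0747 0.0905 0.0918] [-0.7 75.3 86.  34.7] 1.0
scene port 277 X [-0.0402  0.0422] Y [-0.1006 -0.0999 -0.0924 -0.0717 -0.0707] [  0.5 -85.4  84.4  30.4] 0.15
scene Lfl 0
scene Rfl 0
side fixed 418 X [-0.0442  0.0373] Y [0.0632 0.0647 0.0809 0.0967 0.0975] [-2.  80.2 87.2 35.4] 0.07
side port 171 X [-0.043   0.0394] Y [-0.0948 -0.0925 -0.0738 -0.0667 -0.066 ] [ -1.6 -80.3  85.5  29. ] 0.43
side Lfl 0
side Rfl 0
```

>>> send_rows([
  [[0.007, 0, 0], 0],
  [[0.016, 0, 0], 0],
  [[0.025, 0, 0], 0],
  [[0.034, 0, 0], 0],
  [[0.043, 0, 0], 0],
  [[0.051, 0, 0], 0],
  [[0.057, 0, 0], 0],
  [[0.06, 0, 0], 0],
])

```text
clock: 7.35
position: [0.6164, 0.0068, 0.0142]
ee_rot: [1.0, -0.015, -0.001, 0.0]
ft_force: [-12.0, 1.2, 14.7]
grip_width: 0.704
```

>>> send_rows([
  [[0.004, 0, 0], 0],
  [[0.009, 0, 0], 0],
  [[0.014, 0, 0], 0],
  [[0.019, 0, 0], 0],
  [[0.024, 0, 0], 0],
  [[0.029, 0, 0], 0],
  [[0.033, 0, 0], 0],
  [[0.035, 0, 0], 0],
])

```text
clock: 8.35
position: [0.6515, 0.0057, 0.0142]
ee_rot: [1.0, -0.015, -0.001, -0.0]
ft_force: [-10.6, -0.3, 13.8]
grip_width: 0.694
```

```bash
python3 - <<'E'
from h import *
o,p,d,P=wlook('w3'); print(yawx(o)[0],o['position'],o['ft_force'],o['torque'],o['grip_width'])
snap('scene','scene3');snap('side','side3')
np.save('P3.npy',P)
E
python3 rel.py 3
```

```text
-1.6859837969676033 [0.65146028 0.00573966 0.01419806] [-10.57968233  -0.33721626  13.80933434] [-0.00400674  2.07253285 -0.00272792] 0.6942497199569809
scene fixed 372 X [-0.0422  0.0414] Y [0.0595 0.0615 0.0795 0.0909 0.0918] [-0.7 75.8 85.6 33.1] 0.9
scene port 278 X [-0.0406  0.0424] Y [-0.1006 -0.0999 -0.0923 -0.072  -0.0708] [  0.8 -85.6  85.   30.1] 0.37
scene Lfl 153 X [-0.0658  0.0159] Y [0.0465 0.0468 0.0508 0.0558 0.0563] [-25.1  51.4  82.5  10. ] 0.53
scene Rfl 159 X [-0.0645  0.017 ] Y [-0.0631 -0.0627 -0.0579 -0.0532 -0.0529] [-24.8 -57.9  84.2  10.4] 0.29
side fixed 409 X [-0.0447  0.0377] Y [0.0634 0.0656 0.0818 0.0968 0.0976] [-3.1 80.4 84.7 36.9] 2.08
side port 151 X [-0.0435  0.0316] Y [-0.0951 -0.0933 -0.0745 -0.0669 -0.066 ] [ -3.7 -81.1  30.3  81.6] 89.5
side Lfl 120 X [-0.0703  0.0109] Y [0.0509 0.0516 0.0567 0.0608 0.0613] [-29.5  56.5  83.4  10.6] 0.99
side Rfl 61 X [-0.07   -0.0021] Y [-0.0587 -0.0581 -0.0538 -0.0485 -0.048 ] [-35.  -53.4  71.1  10.8] 0.14
wrist fixed 23064 X [-0.0444  0.0362] Y [0.0601 0.0615 0.0765 0.0918 0.0933] [-3.5 76.9 84.1 34.8] 0.5
wrist port 0
wrist Lfl 7388 X [-0.0698  0.0112] Y [0.048  0.0486 0.0534 0.0578 0.058 ] [-29.4  53.   84.   10.5] 0.0
wrist Rfl 0
```

View pics/scene3.png

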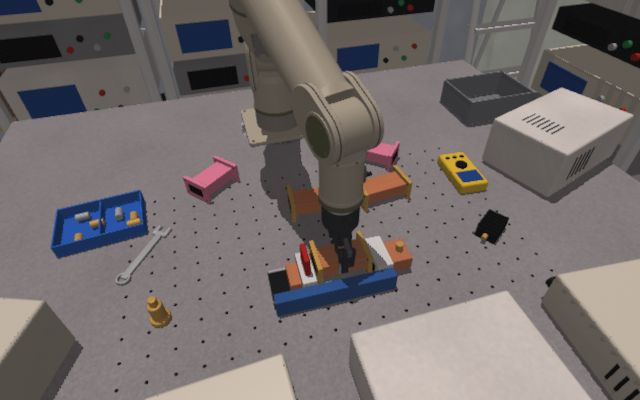

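The scene shows the section inside the gap at (340,260), about 24 mm short of the stop with about 2 mm to the left face and 7 mm to the port. I'll release it and lift straight up.

>>> send_rows([
  [[0, 0, 0], 0],
  [[0, 0, 0], 0],
  [[0, 0, 0], 0],
  [[0, 0, 0], 0],
  [[0, 0, 0], 0],
  [[0, 0, -0.02], 0],
  [[0, 0, -0.06], 0],
  [[0, 0, -0.12], 0],
], hand=1)

```text
clock: 9.5
position: [0.6516, 0.0049, 0.1346]
ee_rot: [1.0, -0.015, -0.001, -0.0]
ft_force: [0.8, -0.0, 1.0]
grip_width: 0.999
```

>>> send_rows([
  [[-0.01, 0, 0], -0.18],
  [[-0.02, 0, 0], -0.36],
  [[-0.03, 0, 0], -0.54],
  [[-0.04, 0, 0], -0.72],
  [[-0.05, 0, 0], -0.9],
  [[-0.06, -0.001, 0], -1.08],
  [[-0.0716, -0.001, 0], -1.26],
  [[-0.0716, -0.001, 0], -1.44],
])

```text
clock: 10.5
position: [0.5807, 0.0081, 0.1349]
ee_rot: [0.76, 0.65, 0.0, 0.001]
ft_force: [-0.2, -0.6, -0.7]
grip_width: 1.003
```

>>> send_rows([
  [[0, 0, 0], -0.132],
  [[0, 0, 0], -0.132],
  [[0, 0, 0], -0.132],
  [[0, 0, 0], -0.132],
  [[0, 0, 0], -0.132],
  [[0, 0, 0], -0.132],
  [[0, 0, 0], -0.132],
  [[0, 0, 0], -0.132],
])

```text
clock: 11.5
position: [0.5809, 0.0081, 0.1333]
ee_rot: [0.717, 0.697, -0.0, 0.0]
ft_force: [0.8, -0.1, -0.1]
grip_width: 1.0
```

```bash
python3 - <<'E'
from h import *
o,p,d,P=wlook('w4'); print(yawx(o)[0],o['position'],o['ft_force'],o['joint_pos'])
snap('scene','scene4');snap('side','side4')
np.save('P4.npy',P)
E
python3 rel.py 4
```

```text
88.34702674367664 [0.58092822 0.00811654 0.13329075] [ 0.81553921 -0.100594   -0.14956918] [ 0.57202939  0.4338964  -0.82790841  1.66731697  0.33989112  1.1912912
  1.20437055]
scene fixed 486 X [-0.0418  0.0406] Y [0.059  0.0601 0.0753 0.0907 0.0919] [-0.4 75.1 86.2 35.3] 1.09
scene port 277 X [-0.0411  0.0423] Y [-0.1005 -0.1    -0.0923 -0.072  -0.0707] [  0.1 -85.4  84.9  30.3] 0.4
scene Lfl 140 X [-0.0624  0.0154] Y [0.0467 0.0472 0.051  0.0558 0.0566] [-24.   51.6  79.6  10.2] 0.36
scene Rfl 151 X [-0.0634  0.0165] Y [-0.063  -0.0626 -0.0583 -0.0533 -0.0529] [-23.6 -57.8  80.4  10.4] 0.56
side fixed 416 X [-0.0444  0.0377] Y [0.0629 0.0649 0.0811 0.0967 0.0976] [-2.5 80.3 85.9 35.8] 0.44
side port 177 X [-0.0437  0.0404] Y [-0.0948 -0.0931 -0.0744 -0.0667 -0.066 ] [ -1.3 -81.   85.4  30.5] 0.88
side Lfl 119 X [-0.07    0.0128] Y [0.0512 0.0518 0.0566 0.0605 0.061 ] [-28.6  55.9  10.   83.8] 89.4
side Rfl 122 X [-0.0697  0.0119] Y [-0.0583 -0.0575 -0.0521 -0.0485 -0.0479] [-27.6 -53.3  86.3  11. ] 0.24
wrist fixed 1376 X [-0.0437  0.0361] Y [0.059  0.0598 0.0676 0.0819 0.0854] [-3.5 73.4 29.1 83.4] 89.3
wrist port 715 X [-0.0447  0.0372] Y [-0.0819 -0.0792 -0.0739 -0.0704 -0.07  ] [ -3.5 -74.6  13.3  84. ] 86.61
wrist Lfl 1063 X [-0.0713  0.0106] Y [0.0472 0.0476 0.0518 0.0568 0.0575] [-29.9  52.9  84.1  11.6] 0.47
wrist Rfl 1069 X [-0.0707  0.0115] Y [-0.0621 -0.0615 -0.0564 -0.0522 -0.0518] [-28.9 -57.1  11.1  84.9] 89.99
```

View pics/w4.png

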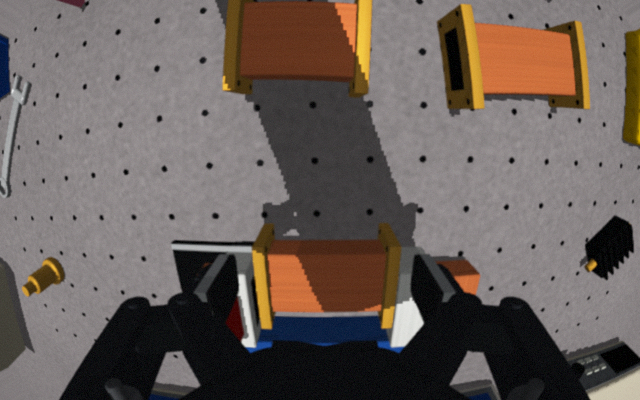

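Wrist view: the section is at (325,275), square in the gap, and the open fingers are at (225,280) and (430,280), lined up with its flanges on the robot side. I'll descend behind it, then push.

>>> send_rows([
  [[0, 0, 0.02], 0],
  [[0, 0, 0.045], 0],
  [[0, 0, 0.07], 0],
  [[0, 0, 0.09], 0],
  [[0, 0, 0.105], 0],
  [[0, 0, 0.115], 0],
  [[0, 0, 0.121], 0],
  [[0, 0, 0.121], 0],
], hand=1)

```text
clock: 12.65
position: [0.581, 0.0081, 0.0123]
ee_rot: [0.717, 0.697, 0.0, 0.0]
ft_force: [-0.8, -0.0, 0.3]
grip_width: 1.0
```

>>> send_rows([
  [[0, 0.004, 0], 0],
  [[0, 0.008, 0], 0],
  [[0, 0.012, 0], 0],
  [[0, 0.016, 0], 0],
  [[0, 0.02, 0], 0],
  [[0, 0.024, 0], 0],
  [[0, 0.027, 0], 0],
  [[0, 0.03, 0], 0],
])

```text
clock: 13.65
position: [0.6097, 0.0062, 0.0119]
ee_rot: [0.717, 0.697, -0.002, -0.001]
ft_force: [-7.8, -2.3, 5.8]
grip_width: 1.004
```

>>> send_rows([
  [[0, 0.001, 0], 0],
  [[0, 0.002, 0], 0],
  [[0, 0.003, 0], 0],
  [[0, 0.004, 0], 0],
  [[0, 0.005, 0], 0],
  [[0, 0.006, 0], 0],
  [[0, 0.007, 0], 0],
  [[0, 0.008, 0], 0],
])

```text
clock: 14.65
position: [0.6177, 0.006, 0.0119]
ee_rot: [0.717, 0.697, -0.002, -0.0]
ft_force: [-8.4, -2.4, 4.6]
grip_width: 1.004
```

>>> send_rows([
  [[0, 0.0005, 0], 0],
  [[0, 0.001, 0], 0],
  [[0, 0.0015, 0], 0],
  [[0, 0.002, 0], 0],
  [[0, 0.0025, 0], 0],
  [[0, 0.003, 0], 0],
  [[0, 0.0035, 0], 0],
  [[0, 0.004, 0], 0],
])

```text
clock: 15.65
position: [0.6217, 0.0059, 0.0119]
ee_rot: [0.717, 0.697, -0.002, -0.0]
ft_force: [-7.5, -3.1, 5.5]
grip_width: 0.997
```

```bash
python3 - <<'E'
from h import *
o,p,d,P=wlook('w5'); print(yawx(o)[0],o['position'],o['ft_force'],o['torque'])
snap('scene','scene5');snap('side','side5')
np.save('P5.npy',P)
E
python3 rel.py 5
```

```text
88.31109188817503 [0.6216984  0.00585224 0.01192929] [-7.46935626 -3.07924871  5.4707798 ] [-0.67749603  1.42343235 -0.157507  ]
scene fixed 461 X [-0.0415  0.0415] Y [0.0591 0.0606 0.0759 0.0906 0.092 ] [-3.9 74.3 92.5 38.8] 1.85
scene port 285 X [-0.0398  0.0425] Y [-0.1006 -0.1001 -0.0923 -0.0719 -0.0709] [  0.4 -85.7  85.9  30. ] 0.17
scene Lfl 156 X [-0.046  0.035] Y [0.0461 0.0464 0.0509 0.0563 0.058 ] [-6.8 51.5 84.5 10.1] 2.59
scene Rfl 165 X [-0.0416  0.0387] Y [-0.0635 -0.0629 -0.0583 -0.0528 -0.0522] [ -2.1 -58.   83.3   9.7] 2.24
side fixed 413 X [-0.0447  0.0379] Y [0.0629 0.0652 0.0816 0.0969 0.0978] [-3.  80.1 35.8 85. ] 89.84
side port 11
side Lfl 55 X [-0.016   0.0317] Y [0.0516 0.0526 0.057  0.0609 0.0619] [ 7.6 56.9 49.5 10.6] 0.78
side Rfl 2
wrist fixed 1495 X [-0.028  0.015] Y [0.0605 0.0621 0.0727 0.0885 0.092 ] [-3.6 73.4 54.9 21.9] 32.42
wrist port 573 X [-0.0289  0.0016] Y [-0.0798 -0.0791 -0.0752 -0.0709 -0.0704] [-12.7 -75.2  35.1  10.1] 0.79
wrist Lfl 1
wrist Rfl 5
```

View pics/w5.png

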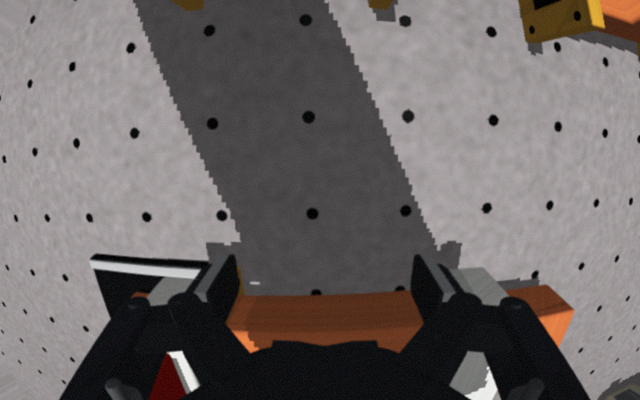

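Scene numbers say the left flange lags the right by about 4.7 mm (yaw about +2.4°), so the left finger may not be seated on its flange. I'll look closer.

```bash
python3 - <<'E'
import cv2,numpy as np
a=cv2.imread('pics/w5.png')[230:380,120:540];b=cv2.imread('pics/scene5.png')[215:315,250:430];c=cv2.imread('pics/side5.png')[130:250,190:350]
a=cv2.resize(a,(800,286),interpolation=2);b=cv2.resize(b,(400,300),interpolation=2);c=cv2.resize(c,(400,300),interpolation=2)
cv2.imwrite('pics/z5.png',np.vstack([a,np.hstack([b,c])]))
E
```

```text
(no output)
```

View pics/z5.png

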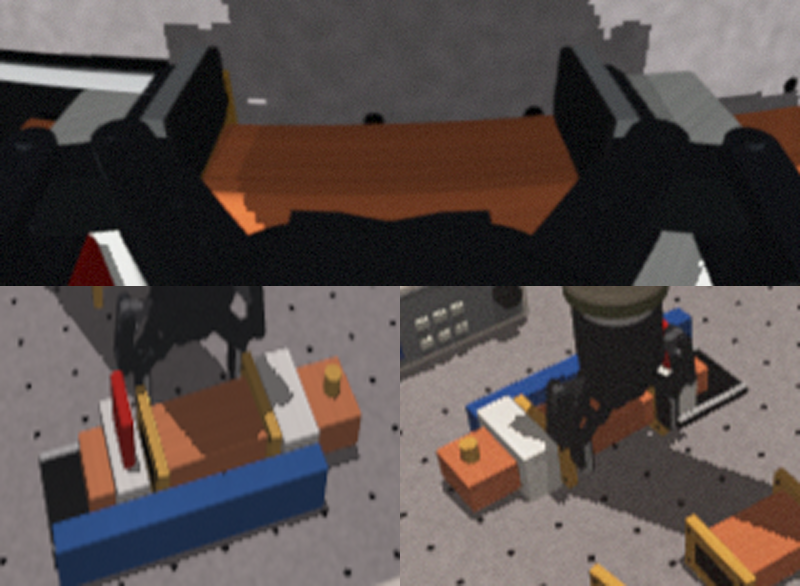

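The fingers are probably narrower at the tips than I assumed. The left finger has slipped inside its flange, and only the right one was pushing. I'll back off, shut the fingers, and push the flanges one at a time.

>>> send_rows([
  [[0, -0.005, 0], 0],
  [[0, -0.012, 0], 0],
  [[0, -0.02, 0], 0],
  [[0, -0.028, 0], 0],
  [[0, -0.03, 0], 0],
  [[0, -0.03, 0], 0],
  [[0, -0.03, 0], 0],
  [[0, -0.03, 0], 0],
], hand=1)

```text
clock: 16.8
position: [0.5931, 0.0078, 0.0123]
ee_rot: [0.717, 0.697, 0.0, 0.0]
ft_force: [-0.3, 1.7, -0.5]
grip_width: 0.997
```

>>> send_rows([
  [[0.01, 0, 0], 0],
  [[0.02, 0, 0], 0],
  [[0.03, 0, 0], 0],
  [[0.038, 0, 0], 0],
  [[0.042, 0, 0], 0],
  [[0.042, 0, 0], 0],
  [[0.042, 0, 0], 0],
  [[0.042, 0, 0], 0],
], hand=0)

```text
clock: 17.8
position: [0.5942, 0.0492, 0.0123]
ee_rot: [0.717, 0.697, -0.0, 0.0]
ft_force: [-1.0, 0.2, 0.6]
grip_width: -0.001
```

```bash
python3 - <<'E'
from h import *
o,p,d,P=wlook('w6'); print(yawx(o)[0],o['position'],o['ft_force'],o['grip_width'])
snap('scene','scene6');snap('side','side6')
np.save('P6.npy',P)
E
python3 rel.py 6
```

```text
88.31113603085147 [0.5941747  0.04924295 0.01225606] [-1.01173239  0.248076    0.6199416 ] -0.0005978021442892347
scene fixed 455 X [-0.041   0.0415] Y [0.0595 0.0609 0.076  0.0908 0.092 ] [-0.3 75.6 85.2 33.8] 0.5
scene port 286 X [-0.0396  0.0426] Y [-0.1006 -0.0999 -0.0922 -0.0718 -0.071 ] [  0.9 -85.6  84.5  30.1] 0.25
scene Lfl 159 X [-0.0462  0.0345] Y [0.046  0.0465 0.0507 0.0563 0.0574] [-5.4 51.3 81.8 10.7] 2.72
scene Rfl 166 X [-0.0412  0.0395] Y [-0.0636 -0.063  -0.0582 -0.0529 -0.052 ] [ -1.6 -57.6  83.6  10.7] 2.13
side fixed 352 X [-0.0437  0.0383] Y [0.0631 0.0652 0.0844 0.097  0.0976] [-2.7 80.5 35.1 85.6] 89.99
side port 129 X [-0.0437  0.0132] Y [-0.0945 -0.0937 -0.075  -0.0669 -0.0665] [-14.6 -80.6  29.3  60.9] 88.16
side Lfl 72 X [-0.0503  0.0314] Y [0.0508 0.0521 0.0561 0.0606 0.062 ] [-9.1 55.1 83.4 10.4] 4.44
side Rfl 34 X [-0.0454 -0.0104] Y [-0.0594 -0.0586 -0.0552 -0.0508 -0.0495] [-27.7 -54.7  35.7   9.7] 6.75
wrist fixed 0
wrist port 608 X [-0.0458 -0.0219] Y [-0.0991 -0.0978 -0.0892 -0.0802 -0.0791] [-33.2 -88.7  26.4  23. ] 2.09
wrist Lfl 2
wrist Rfl 0
```

View pics/w6.png

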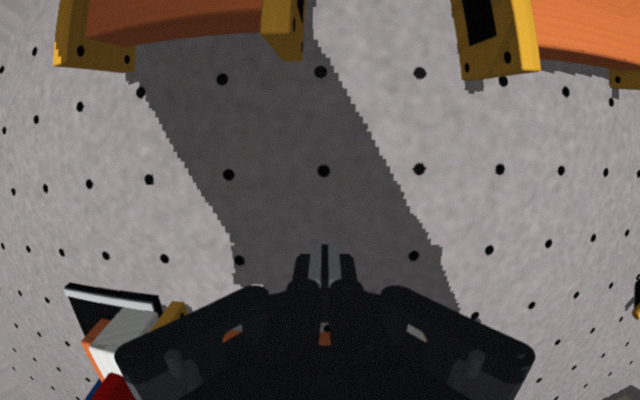

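>>> send_rows([
  [[0.005, 0, 0], 0],
  [[0.01, 0, 0], 0],
  [[0.01, 0.006, 0], 0],
  [[0.01, 0.012, 0], 0],
  [[0.01, 0.017, 0], 0],
  [[0.01, 0.021, 0], 0],
  [[0.01, 0.024, 0], 0],
  [[0.01, 0.026, 0], 0],
], hand=0)

```text
clock: 18.95
position: [0.6201, 0.0593, 0.0122]
ee_rot: [0.717, 0.697, -0.0, -0.0]
ft_force: [-3.0, 0.5, 0.5]
grip_width: -0.003
```

>>> send_rows([
  [[0, 0.0003, 0], 0],
  [[0, 0.0006, 0], 0],
  [[0, 0.0009, 0], 0],
  [[0, 0.0012, 0], 0],
  [[0, 0.0015, 0], 0],
  [[0, 0.0018, 0], 0],
  [[0, 0.002, 0], 0],
  [[0, 0.002, 0], 0],
])

```text
clock: 19.95
position: [0.6225, 0.0589, 0.0123]
ee_rot: [0.717, 0.697, 0.0, 0.0]
ft_force: [-1.1, 0.7, -0.6]
grip_width: -0.002
```

```bash
python3 - <<'E'
from h import *
o=manip.get_obs();print(o['position'],o['ft_force'],o['torque'])
snap('scene','scene7');snap('side','side7')
import rel; rel.all_(7)
E
```

```text
[0.62247122 0.05890992 0.01232189] [-1.10022589  0.68770369 -0.570461  ] [0.11870044 0.30713876 0.12144104]
scene fixed 387 X [-0.0414  0.0419] Y [0.06   0.0616 0.078  0.0908 0.0921] [-0.4 76.4 86.2 33.8] 0.42
scene port 285 X [-0.0402  0.0426] Y [-0.1005 -0.0999 -0.0923 -0.0717 -0.071 ] [  0.2 -85.6  84.8  30.1] 0.38
scene Lfl 159 X [-0.044   0.0406] Y [0.0462 0.0464 0.0501 0.0553 0.0561] [-1.8 51.1 10.4 85.3] 89.8
scene Rfl 165 X [-0.04    0.0403] Y [-0.0635 -0.0634 -0.0588 -0.0539 -0.0533] [  0.1 -58.4  80.6  10.3] 0.05
side fixed 190 X [-0.0435  0.0391] Y [0.0634 0.0653 0.0872 0.0973 0.0977] [-2.5 80.4 35.2 86.2] 89.21
side port 173 X [-0.0435  0.0392] Y [-0.0954 -0.0927 -0.0737 -0.0664 -0.0657] [ -1.6 -78.7  84.8  30.8] 5.12
side Lfl 20 X [-0.0291  0.0378] Y [0.0515 0.0525 0.0582 0.06   0.06  ] [ 4.4 58.9  8.1 67.7] 83.61
side Rfl 116 X [-0.0454  0.0366] Y [-0.0592 -0.0588 -0.0531 -0.0487 -0.0483] [ -4.4 -54.   83.   11.4] 0.65
```

>>> send_rows([
  [[0, 0.0004, 0], 0],
  [[0, 0.0008, 0], 0],
  [[0, 0.0012, 0], 0],
  [[0, 0.0016, 0], 0],
  [[0, 0.002, 0], 0],
  [[0, 0.002, 0], 0],
  [[0, 0.002, 0], 0],
  [[0, 0.002, 0], 0],
])

```text
clock: 21.05
position: [0.6236, 0.059, 0.0121]
ee_rot: [0.717, 0.697, -0.001, -0.0]
ft_force: [-7.3, 0.4, 2.5]
grip_width: 0.0
```

>>> send_rows([
  [[0, 0.0004, 0], 0],
  [[0, 0.0008, 0], 0],
  [[0, 0.0012, 0], 0],
  [[0, 0.0016, 0], 0],
  [[0, 0.002, 0], 0],
  [[0, 0.002, 0], 0],
  [[0, 0.002, 0], 0],
  [[0, 0.002, 0], 0],
])

```text
clock: 22.05
position: [0.6239, 0.059, 0.0119]
ee_rot: [0.717, 0.697, -0.002, -0.001]
ft_force: [-15.9, -0.5, 9.5]
grip_width: 0.002
```

>>> send_rows([
  [[0, -0.008, 0], 0],
  [[0, -0.018, 0], 0],
  [[-0.02, -0.02, 0], 0],
  [[-0.045, -0.02, 0], 0],
  [[-0.07, -0.02, 0], 0],
  [[-0.09, -0.02, 0], 0],
  [[-0.102, -0.02, 0], 0],
  [[-0.102, -0.012, 0], 0],
])

```text
clock: 23.05
position: [0.6115, -0.044, 0.0123]
ee_rot: [0.718, 0.696, -0.0, 0.0]
ft_force: [0.5, -0.1, 0.5]
grip_width: 0.001
```

>>> send_rows([
  [[0, 0.003, 0], 0],
  [[0, 0.006, 0], 0],
  [[0, 0.008, 0], 0],
  [[0, 0.0085, 0], 0],
  [[0, 0.009, 0], 0],
  [[0, 0.0095, 0], 0],
  [[0, 0.01, 0], 0],
  [[0, 0.01, 0], 0],
])

```text
clock: 24.05
position: [0.6211, -0.0433, 0.0121]
ee_rot: [0.717, 0.697, -0.0, -0.0]
ft_force: [-4.2, 0.0, 1.1]
grip_width: -0.001
```

>>> send_rows([
  [[0, 0.0005, 0], 0],
  [[0, 0.001, 0], 0],
  [[0, 0.0015, 0], 0],
  [[0, 0.002, 0], 0],
  [[0, 0.0025, 0], 0],
  [[0, 0.003, 0], 0],
  [[0, 0.003, 0], 0],
  [[0, 0.003, 0], 0],
])

```text
clock: 25.05
position: [0.6211, -0.0433, 0.0109]
ee_rot: [0.717, 0.697, -0.003, -0.002]
ft_force: [-15.6, -0.2, 2.2]
grip_width: -0.002
```

```bash
python3 - <<'E'
from h import *
o=manip.get_obs();print(o['position'],o['ft_force'],o['torque'])
snap('scene','scene8');snap('side','side8')
import rel; rel.all_(8)
E
```

```text
[ 0.62109098 -0.04330062  0.01088335] [-15.60030713  -0.19128462   2.24856645] [-0.02250758  2.82420597 -0.16102114]
scene fixed 504 X [-0.0417  0.0408] Y [0.0584 0.0593 0.0746 0.0905 0.0918] [-0.8 71.1 84.4 46.7] 2.63
scene port 252 X [-0.037   0.0426] Y [-0.1005 -0.0999 -0.0928 -0.0726 -0.0712] [  2.1 -85.9  82.4  29.5] 0.61
scene Lfl 165 X [-0.0381  0.0418] Y [0.0458 0.0461 0.0503 0.0553 0.0559] [ 0.7 51.2 82.8 11. ] 0.58
scene Rfl 170 X [-0.0399  0.0421] Y [-0.0639 -0.0637 -0.0593 -0.0546 -0.0539] [  1.  -59.1  83.4   9.9] 0.65
side fixed 423 X [-0.0444  0.0372] Y [0.0631 0.0646 0.0812 0.0969 0.0977] [-2.9 80.1 84.7 37.5] 2.09
side port 4
side Lfl 118 X [-0.0443  0.038 ] Y [0.0499 0.0507 0.0555 0.0601 0.0604] [-2.5 55.2 83.8 11.1] 0.46
side Rfl 22 X [-0.0128  0.0372] Y [-0.0568 -0.0556 -0.0515 -0.0492 -0.049 ] [ 11.7 -50.2   7.5  51.6] 82.84
```

Both flanges now sit on the stop at the same depth (scene X 0.7 and 1.0 mm, parallel to the port block), and both pushes met about 16 N. Next is the handle: retreat, lift, and turn.

>>> send_rows([
  [[0, -0.01, 0], 0],
  [[0, -0.025, 0], 0],
  [[0, -0.025, -0.02], 0],
  [[0, -0.025, -0.06], 0],
  [[0, -0.025, -0.1], 0],
  [[0, -0.025, -0.13], 0],
  [[0, -0.025, -0.14], 0],
  [[0, -0.025, -0.14], 0],
])

```text
clock: 26.15
position: [0.6001, -0.0425, 0.1532]
ee_rot: [0.717, 0.697, 0.001, 0.001]
ft_force: [-1.0, -0.0, 0.2]
grip_width: 0.001
```

>>> send_rows([
  [[-0.009, 0.01, 0], 0.18],
  [[-0.018, 0.02, 0], 0.36],
  [[-0.027, 0.03, 0], 0.54],
  [[-0.036, 0.04, 0], 0.72],
  [[-0.045, 0.05, 0], 0.9],
  [[-0.054, 0.06, 0], 1.08],
  [[-0.0673, 0.07, 0], 1.26],
  [[-0.0673, 0.078, 0], 1.43],
])

```text
clock: 27.15
position: [0.6752, -0.1137, 0.1505]
ee_rot: [0.999, 0.052, -0.001, 0.0]
ft_force: [-0.4, 0.3, -0.2]
grip_width: -0.002
```

>>> send_rows([
  [[0, 0, 0], 0.141],
  [[0, 0, 0], 0.141],
  [[0, 0, 0], 0.141],
  [[0, 0, 0], 0.141],
  [[0, 0, 0], 0.141],
  [[0, 0, 0], 0.141],
  [[0, 0, 0], 0.141],
  [[0, 0, 0], 0.141],
])

```text
clock: 28.15
position: [0.6755, -0.112, 0.1524]
ee_rot: [1.0, -0.014, 0.0, 0.0]
ft_force: [-0.3, 0.2, -0.1]
grip_width: -0.004
```

```bash
python3 - <<'E'
from h import *
o,p,d,P=wlook('w9'); print(yawx(o)[0],o['position'],o['ft_force'])
snap('scene','scene9');snap('side','side9')
np.save('P9.npy',P)
hsv=cv2.cvtColor(p,cv2.COLOR_RGB2HSV).astype(int);H,S=hsv[...,0],hsv[...,1]
m=((H<5)|(H>174))&(S>150)&(P[...,2]>.095)&(P[...,2]<.11)
q=P[m];print(m.sum()); 
if len(q)>20: print(cv2.minAreaRect((q[:,:2]*1000).astype(np.float32)))
E
python3 rel.py 9
```

```text
-1.654894300276689 [ 0.67553451 -0.11200788  0.15235368] [-0.34574705  0.24212011 -0.06537517]
1396
((673.2745361328125, -76.34716796875), (11.27069091796875, 48.25819396972656), 88.2743148803711)
scene fixed 506 X [-0.0418  0.0414] Y [0.0583 0.0592 0.075  0.0904 0.0918] [-1.2 74.5 88.6 44.5] 8.7
scene port 31 X [0.0397 0.0426] Y [-0.0983 -0.097  -0.0847 -0.0724 -0.0722] [ 41.2 -85.5  26.7   3. ] 89.54
scene Lfl 165 X [-0.0392  0.0416] Y [0.0458 0.046  0.0501 0.0554 0.0559] [ 1.  51.1 81.6 10.9] 0.71
scene Rfl 160 X [-0.0388  0.0418] Y [-0.0638 -0.0636 -0.0593 -0.0546 -0.0541] [  1.4 -59.2  81.2  10.2] 0.95
side fixed 418 X [-0.0438  0.0371] Y [0.0629 0.0649 0.081  0.0967 0.0976] [-2.4 79.1 84.6 37.7] 1.4
side port 131 X [-0.0432  0.0383] Y [-0.0952 -0.0935 -0.0736 -0.0676 -0.0664] [ -1.8 -81.2  84.3  29.6] 0.19
side Lfl 116 X [-0.0435  0.039 ] Y [0.0502 0.0509 0.0557 0.0598 0.0607] [-2.3 55.4 10.5 84.5] 89.9
side Rfl 115 X [-0.0436  0.0367] Y [-0.0596 -0.0586 -0.0528 -0.0494 -0.0488] [ -3.  -54.4  83.3  11.7] 0.98
wrist fixed 0
wrist port 1992 X [-0.0433  0.0382] Y [-0.0987 -0.0961 -0.0774 -0.0709 -0.0703] [ -2.8 -84.6  83.4  29.1] 0.25
wrist Lfl 22 X [-0.0439  0.0368] Y [0.046  0.0461 0.0465 0.0469 0.0469] [-3.5 46.6 80.9  0.9] 0.24
wrist Rfl 1375 X [-0.0436  0.0376] Y [-0.0629 -0.0626 -0.058  -0.0536 -0.053 ] [ -3.  -57.9  83.2  10.2] 0.49
```

View pics/w9.png

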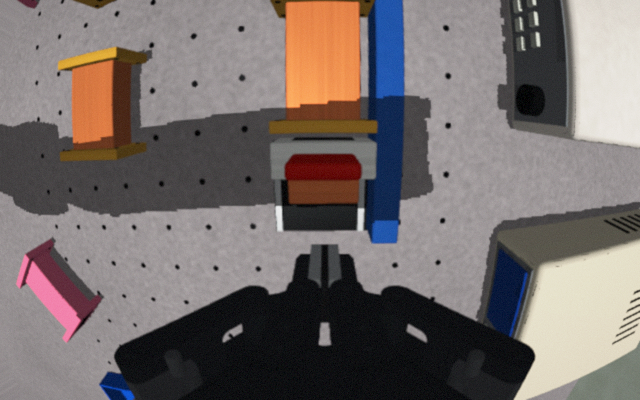

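View pics/scene9.png

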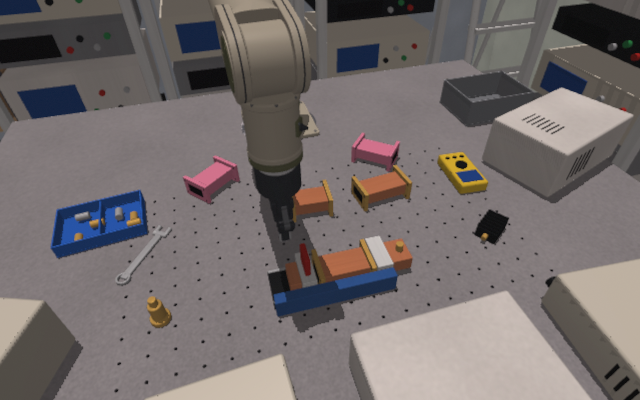

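Wrist view: the section's near flange (323,127) is flush along the blue stop, and the handle is at (323,165) with its outer face at y≈-0.082. I'll descend outside the handle and push.

>>> send_rows([
  [[0, 0, 0.015], 0],
  [[0, 0, 0.035], 0],
  [[0, 0, 0.055], 0],
  [[0, 0, 0.07], 0],
  [[0, 0, 0.08], 0],
  [[0, 0, 0.08], 0],
  [[0, -0.003, 0.08], 0],
  [[0, -0.007, 0.08], 0],
])

```text
clock: 29.3
position: [0.6762, -0.1047, 0.0731]
ee_rot: [1.0, -0.015, 0.001, 0.0]
ft_force: [0.8, -0.0, 0.0]
grip_width: -0.003
```

>>> send_rows([
  [[0, -0.0015, 0], 0],
  [[0, -0.003, 0], 0],
  [[0, -0.0045, 0], 0],
  [[0, -0.006, 0], 0],
  [[0, -0.0075, 0], 0],
  [[0, -0.009, 0], 0],
  [[0, -0.0105, 0], 0],
  [[0, -0.012, 0], 0],
])

```text
clock: 30.3
position: [0.6761, -0.0929, 0.0723]
ee_rot: [1.0, -0.014, 0.0, 0.0]
ft_force: [-0.2, -1.0, 0.5]
grip_width: -0.003
```

>>> send_rows([
  [[0, -0.0005, 0], 0],
  [[0, -0.001, 0], 0],
  [[0, -0.0015, 0], 0],
  [[0, -0.002, 0], 0],
  [[0, -0.0025, 0], 0],
  [[0, -0.003, 0], 0],
  [[0, -0.0035, 0], 0],
  [[0, -0.004, 0], 0],
])

```text
clock: 31.3
position: [0.6762, -0.089, 0.0723]
ee_rot: [1.0, -0.014, 0.0, 0.0]
ft_force: [0.3, -3.3, 0.5]
grip_width: -0.004
```

>>> send_rows([
  [[0, -0.0005, 0], 0],
  [[0, -0.001, 0], 0],
  [[0, -0.0015, 0], 0],
  [[0, -0.002, 0], 0],
  [[0, -0.0025, 0], 0],
  [[0, -0.003, 0], 0],
  [[0, -0.0035, 0], 0],
  [[0, -0.004, 0], 0],
])

```text
clock: 32.3
position: [0.6763, -0.0859, 0.0723]
ee_rot: [1.0, -0.015, -0.0, 0.001]
ft_force: [-1.4, -6.4, 0.9]
grip_width: 0.0
```

>>> send_rows([
  [[0, -0.0004, 0], 0],
  [[0, -0.0008, 0], 0],
  [[0, -0.0012, 0], 0],
  [[0, -0.0016, 0], 0],
  [[0, -0.002, 0], 0],
  [[0, -0.0022, 0], 0],
  [[0, -0.0022, 0], 0],
  [[0, -0.0022, 0], 0],
])

```text
clock: 33.3
position: [0.6763, -0.0838, 0.0723]
ee_rot: [1.0, -0.015, -0.0, 0.001]
ft_force: [-0.3, -5.6, 1.1]
grip_width: 0.002
```

```bash
python3 - <<'E'
from h import *
o=manip.get_obs();print(o['position'],o['ft_force'])
snap('scene','scene10');snap('side','side10')
import rel; rel.all_(10)
E
```

```text
[ 0.67629007 -0.08382469  0.07231395] [-0.26798681 -5.6431258   1.08519555]
scene fixed 485 X [-0.0418  0.0413] Y [0.0593 0.0603 0.0756 0.0905 0.092 ] [-0.6 75.5 87.1 43.4] 7.84
scene port 25 X [0.039  0.0433] Y [-0.0888 -0.0882 -0.0783 -0.064  -0.0637] [ 40.8 -76.3   4.4  25.4] 2.71
scene Lfl 163 X [-0.0384  0.0415] Y [0.048  0.0483 0.0525 0.0574 0.058 ] [ 0.2 52.8 83.  10.2] 0.47
scene Rfl 147 X [-0.0389  0.0423] Y [-0.0613 -0.0606 -0.0564 -0.0521 -0.0512] [  0.3 -56.   84.4  10. ] 1.14
side fixed 423 X [-0.0447  0.0379] Y [0.0629 0.0645 0.0809 0.0968 0.0976] [-3.1 79.9 85.7 36.1] 0.99
side port 102 X [-0.0436  0.0382] Y [-0.0858 -0.0836 -0.0663 -0.0604 -0.0586] [ -3.2 -72.8  28.9  82.6] 89.57
side Lfl 101 X [-0.0441  0.0382] Y [0.0521 0.0524 0.057  0.0615 0.0622] [-2.9 56.9 83.  10.3] 0.63
side Rfl 119 X [-0.0444  0.0373] Y [-0.0579 -0.0575 -0.0518 -0.047  -0.0463] [ -3.7 -52.3  82.3  12.3] 1.24
```

>>> send_rows([
  [[0, -0.0003, 0], 0],
  [[0, -0.0006, 0], 0],
  [[0, -0.0009, 0], 0],
  [[0, -0.0012, 0], 0],
  [[0, -0.0015, 0], 0],
  [[0, -0.0018, 0], 0],
  [[0, -0.002, 0], 0],
  [[0, -0.002, 0], 0],
])

```text
clock: 34.4
position: [0.6763, -0.0838, 0.0723]
ee_rot: [1.0, -0.016, -0.0, 0.002]
ft_force: [-1.7, -10.5, 1.3]
grip_width: 0.001
```

>>> send_rows([
  [[0, -0.0003, 0], 0],
  [[0, -0.0006, 0], 0],
  [[0, -0.0009, 0], 0],
  [[0, -0.0012, 0], 0],
  [[0, -0.0015, 0], 0],
  [[0, -0.0015, 0], 0],
  [[0, -0.0015, 0], 0],
  [[0, -0.0015, 0], 0],
])

```text
clock: 35.4
position: [0.6763, -0.0838, 0.0724]
ee_rot: [1.0, -0.016, -0.0, 0.002]
ft_force: [-0.8, -13.6, 1.1]
grip_width: -0.003
```

>>> send_rows([
  [[0, -0.0005, 0], 0],
  [[0, -0.001, 0], 0],
  [[0, -0.0015, 0], 0],
  [[0, -0.002, 0], 0],
  [[0, -0.0025, 0], 0],
  [[0, -0.003, 0], 0],
  [[0, -0.003, 0], 0],
  [[0, -0.003, 0], 0],
])

```text
clock: 36.4
position: [0.6763, -0.0837, 0.0724]
ee_rot: [1.0, -0.017, -0.0, 0.004]
ft_force: [-1.9, -20.2, 2.0]
grip_width: -0.0
```

>>> send_rows([
  [[0, 0.003, 0], 0],
  [[0, 0.006, 0], 0],
  [[0, 0.012, 0], 0],
  [[0, 0.02, 0], 0],
  [[0, 0.028, 0], 0],
  [[0, 0.036, -0.02], 0],
  [[0, 0.036, -0.06], 0],
  [[0, 0.036, -0.1], 0],
])

```text
clock: 37.4
position: [0.6756, -0.1126, 0.175]
ee_rot: [1.0, -0.015, 0.001, -0.0]
ft_force: [0.2, -0.8, 0.2]
grip_width: 0.004
```

>>> send_rows([
  [[0, 0, 0], 0],
  [[0, 0, 0], 0],
  [[0, 0, 0], 0],
  [[0, 0, 0], 0],
  [[0, 0, 0], 0],
  [[0, 0, 0], 0],
  [[0, 0, 0], 0],
  [[0, 0, 0], 0],
])

```text
clock: 38.4
position: [0.6755, -0.1123, 0.1723]
ee_rot: [1.0, -0.015, 0.0, 0.0]
ft_force: [1.2, 0.1, 0.2]
grip_width: 0.001
```

```bash
python3 - <<'E'
from h import *
o,p,d,P=wlook('w11'); print(yawx(o)[0],o['position'],o['ft_force'],o['clock'])
snap('scene','scene11');snap('side','side11')
np.save('P11.npy',P)
import m
m.meas('scene','scene11');m.meas('side','side11')
a=cv2.imread('pics/w11.png')[0:240,180:460];b=cv2.imread('pics/scene11.png')[215:315,250:430];c=cv2.imread('pics/side11.png')[130:250,190:350]
cv2.imwrite('pics/z11.png',np.vstack([cv2.resize(a,(800,300)),np.hstack([cv2.resize(b,(400,300)),cv2.resize(c,(400,300))])]))
E
python3 rel.py 11
```

```text
-1.6636061068405013 [ 0.67550816 -0.11228794  0.17232751] [1.15983106 0.09190624 0.20656982] 38.4
scene
lowobj [460.14814815 171.64021164] [0.45191288 0.41748573] 0.040107418448262044
px [382. 187.] n 1364 top rect c [457.1 183.7] size [ 83.3 135.2] ang 6.25 zmax 0.0571
px [312. 200.] n 1002 top rect c [452.   -8.1] size [101.2  82.2] ang 85.21 zmax 0.0567
px [346. 263.] n 1530 top rect c [679.5   6.3] size [119.6  83.7] ang 88.8 zmax 0.0571
px [399. 254.] n 548 top rect c [685.9 124.6] size [48.5 31.7] ang 58.52 zmax 0.0632
lowobj [296.9778481  274.95253165] [ 0.68327871 -0.09691625] 0.046040914710304026
px [157. 312.] n 462 top rect c [ 680.8 -376.6] size [21.6 26.1] ang 24.14 zmax 0.0688
blue [335. 291.] 2479 [732.8 -27.4] [254.7  25.1] 88.51 z [0.0418 0.0477]
red [309. 258.] 193 [678.7 -69.2] [10.9 45.8] 86.3 z [0.0985 0.1041]
alu [379. 251.] 476 [680.3  83.8] [34.1 84. ] 88.89 z [0.0558 0.0579]
alu [608. 295.] 4282 [938.1 448.1] [184.7 136.5] 85.7 z [0.0977 0.0997]
alu [449. 347.] 13881 [935.6  98.3] [297.7 128.9] 89.95 z [0.1078 0.1099]
alu [239. 384.] 3698 [ 878.4 -256.3] [222
[... 1598 characters left out ...]
811 0.0967 0.0978] [-1.5 80.5 36.  88. ] 89.32
side port 107 X [-0.0435  0.0379] Y [-0.0855 -0.0836 -0.0658 -0.0599 -0.0584] [ -3.  -72.7  28.4  82.4] 88.57
side Lfl 102 X [-0.0444  0.0382] Y [0.0524 0.0529 0.0573 0.0617 0.0623] [-3.  57.3 85.6 10.2] 0.11
side Rfl 114 X [-0.0443  0.0356] Y [-0.0583 -0.057  -0.0513 -0.047  -0.0466] [ -3.9 -52.5  12.2  81.6] 89.27
wrist fixed 1
wrist port 1737 X [-0.0435  0.0379] Y [-0.0897 -0.0894 -0.0684 -0.0617 -0.0614] [ -2.8 -75.9  29.4  82.9] 89.96
wrist Lfl 506 X [-0.0439  0.0368] Y [0.0482 0.0486 0.0495 0.0514 0.0521] [-3.5 50.1 82.5  4.6] 0.08
wrist Rfl 1146 X [-0.0437  0.0374] Y [-0.0605 -0.0599 -0.0557 -0.0513 -0.0507] [ -3.2 -55.5  83.1  10.2] 0.07
```

View pics/z11.png

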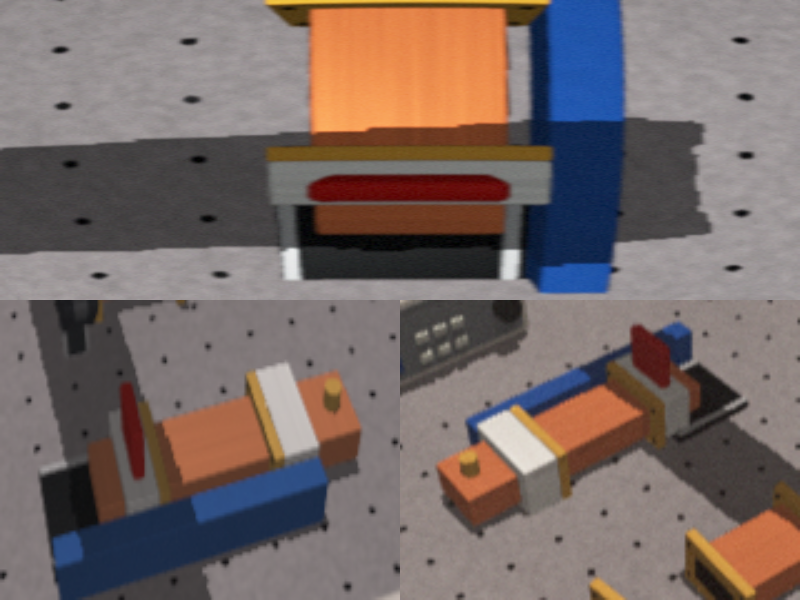

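Close crops: in the wrist view, brass meets aluminium at the port end with no seam showing, and the flange edges are flush with the blue stop. The side and scene views show the left flange flush with the fixed port. The other two sections haven't moved and the arm is clear, so I'm handing in.

```bash
python3 -c "
from workcell import manip
print(manip.hand_in())"
```

```text
the job is handed in; nothing more can be done
None
```

The 120 mm section is seated against the blue back stop and the sliding port is closed on it. I handed the job in at about 38.5 s, with the arm clear of everything. No verdict was given.

**What I did:** I picked the section that measured 119–122 mm. I gripped its tube, slid it along the bench into the mouth of the gap and let go. Then I pushed each near flange home with shut fingers until the force reached about 16 N. Last, I pushed the red handle until the port stopped moving, with the force rising to 20 N.

**Last checks:**
- **Ends:** the close-ups show no visible gap at either end. The wrist view puts the port's face about 120 mm from the fixed face, and the handle moved about 9–10 mm from its start.
- **Depth:** the section is parallel to the fixture and flush with the ports, to within about 1 mm.
- **Other sections:** the short and long sections measure where they were at the start.

**What went wrong or disagreed:**
- My first push with open fingers slipped inside the left flange and turned the section about 2.4°. The single-flange pushes squared it again.
- The scene and side cameras differ by about 4 mm in absolute position, so I judged the fit from relative measurements within each view and from the contact force.

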